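# Set the depth stop of a crystal press

### The arm

A 6-joint arm with a two-finger parallel gripper is mounted at the origin on the work surface. World frame = base frame: x ahead of the robot, y to its left, z up, the work surface at z = 0. Lengths are in m, angles in degrees, forces in N, time in s.
With the tool pointing down it reaches from about 0.4 to 0.825 m from the base axis. Payload 7 kg.
Tool frame: the origin (TCP) lies at the very end of the fingers, on their centre line; the grasp point (between the pads) lies 19 mm behind it; z points along the fingers, y is the direction in which the jaws open and shut (so a half turn about z gives the same grasp; the last joint's range is limited). The gripper opens to 85 mm and grips with 20 to 120 N. Pads are 22 mm wide; open, the fingers measure 114 mm over their backs; the gripper's body (76 mm by 85 mm) begins 54 mm behind the grasp point. The pads swing forward as they close: fully open they stand 13 mm farther back than shut.
Start: joints at [-48.409, 20.546, 0.682, 0, -70.136, -16.507], TCP at [0.286, -0.611, 0.231] pointing down, gripper open.
Joint ranges: [-176.03, 176.03], [-82.01, 121.73], [-58.28, 71.71], [-173.87, 95.51], [-174.79, -0.11], [-173.66, 173.66]. Speed limits (degrees/s): [136.94, 136.94, 172.46, 180, 180, 180].

### API

Orientations are given as [roll, pitch, yaw] about the fixed x, y, z axes, in that order (R = Rz(yaw) Ry(pitch) Rx(roll)).
In Python, from plant import status, optics, order gives the robot as it stands.
- The arm moves only by the tool play_rows, never from a script. Its argument "rows" is a list that holds one entry, the list of rows, each a list of 4 numbers: the shift along the tool's x, y, z in mm, then the turn about the tool's z in degrees. In form: [[[tx, ty, tz, turn], ...]]. A call has 1 to 5 rows; each row is the pose to reach, as a shift and turn from the pose measured when the call began, along the tool's axes at that moment; what a row does not reach only later rows make up. A row lasts 1/12 s, in which the tool goes at most 41.7 mm and 7.16 degrees, less where a joint would pass 70% of its speed; a pose out of reach is approached as far as the arm can. A call with a gripper value outside its range is refused whole. "jaw" is the finger opening in mm, from 0 to 85.4, set as the call begins (left out, the last holds). The fingers move at their own pace and stop on an object; "grip_force" is the grip in N (left out, the last holds). Time passes only in rows, so rows that repeat a pose let the fingers close. It gives the time, the measured TCP pose, the force and the opening at its end, in the units of the state.
- status.read_state(): the state, without advancing time (a new reading comes with each control period).
- optics.snapshot(name): name is "scene" or "top" or "wrist"; returns a dict with "image" (384x512x3 uint8, blue, green, red), "camera_matrix" (3x3 intrinsics, pixels), "distortion" ([k1, k2, p1, p2, k3] as OpenCV has them; the pictures are not rectified), "view" (4x4, takes a point from world to camera coordinates); the wrist camera has in their place "T_tool_cam" (4x4, takes a point from camera to tool coordinates, whose origin is the TCP and whose axes are the flange's). Camera axes: x right, y down, z forward; pixel columns grow to the right and rows downward; lengths in m; the calibration is good to about 2 mm. A picture is of the moment at which its call begins: read the wrist's pose just before it. There is no depth.
- order.sign_off(): hands the job in, once; it reports no verdict.
The state is a dict: "t": time; "joint_pos": joint angles; "dq": joint speeds; "joint_efforts": joint torques, N m; "position": TCP position; "eef_rot": TCP orientation; "contact_force": force on the tool from outside, world axes, zero at the start; "ft_torque": the same for the moment, N m; "grip_width": finger opening in m.
Only numpy, scipy, OpenCV 4.12 (cv2) and the standard library are available. Lean on these libraries where they do the work, as an engineer would, in place of code of your own. Each camera call takes 0.05 s, during which the arm holds its last target.

### The job

On the small crystal press, swing the die plate (it has a black knob) round until the white line on its tab meets the white line on the press base, so that the green die stands under the ram. Then screw the knurled brass stop cap on top of the ram down (clockwise from above) until it bottoms out on the press head, back it off a quarter turn, and end the job there still holding the cap firmly by its knurled side, not letting go, while I nip its grub screw. Leave the other things on the bench where they lie.

Things in the scene. Friction and masses are not known exactly. Their poses are not given: they have to be found in the camera images.
- press: grey-green C-frame press, fixed to the bench. Origin: on the bench under the ram's axis; x to its back (front is -x), z up. Base 200 x 120 mm (x -125 to 75), top 20 mm. Head and column up to 52 mm wide, x -18 to 67 mm, 140 mm high; round boss on the head to 145 mm. Ram locked, foot 45 mm above the bench. Fixed lever on the +y side from the head (x 34, z 120) down to a ball at (-36, 81, 70) mm
- index_line (a point): white line, 5 mm wide, on the steel index block at the middle of the base's front edge, 31 mm above the bench, at x = -117.5, y = 0 in the press frame
- die_plate (a joint): angle of the die plate about its upright axis, rad; the axis stands at x = -40, y = 0 in the press frame. 0: the tab's white line meets the index line and the green die is under the ram. Grows counter-clockwise from above; stops at +-1.65. Friction (about 0.06 N m) keeps it where it is left
- plate_knob (a point): turning knob of the die plate: black upright pin, 14 mm across, on the tab, 55 mm from the plate's axis, standing from 33 mm (plate's top) to 63 mm above the bench. This point: on the pin's axis at 48 mm. The plate is a 104 mm aluminium disc with three dies, 7 mm high, 40 mm from its axis: the green one opposite the knob, a blue and a white one at a quarter turn
- plate_line (a point): white line, 5 mm wide, on the dark tab of the die plate, 64 mm from the plate's axis, outward of the knob, 33 mm above the bench
- stop_cap: knurled brass end cap, 28 mm across, 22 mm high, on the ram's threaded top end, started on its thread a third to two thirds of a turn above the head; it cannot be lifted off. White line on its top from centre to edge (cap's +x). Origin: centre of its underside, 145 mm above the bench when bottomed. Right-hand thread, 3 mm a turn. Nothing stands higher within 100 mm
- cap_grip (a point): on the cap's axis, 13 mm above its underside (9 mm below its top): the height to grip
- cap_turn (a joint): angle of the stop cap, rad: 0 = bottomed out on the head (a hard stop), growing as it is unscrewed, counter-clockwise from above. It turns stiffly (about 0.06 N m) and stays where it is left
- screwdriver: watchmaker's screwdriver, slim steel, red cap, 98 mm long, 9 mm thick, lying beside the press; bystander, origin under its middle
- watch_head: steel watch head without strap, 40 mm across, 10 mm high, lying face up beside the press; bystander, origin under its middle
- tweezers: steel tweezers, 118 mm long, lying; bystander, origin under its middle
- dust_dome: clear dust cover with knob over a small movement, 72 mm wide, 59 mm high; bystander, origin under its middle
- movement_holder: round aluminium movement holder with a brass movement, 56 mm wide, 18 mm high; bystander, origin under its middle
- blue_box: closed blue parts box, 62 x 44 x 19 mm; bystander, origin under its middle
- oil_stand: black round oil-cup stand with four coloured lids, 60 mm wide, 18 mm high; bystander, origin under its middle
- loupe: black eye loupe standing on its wide end, 39 mm wide, 34 mm high; bystander, origin under its middle

How it is judged (in metres and radians):
On the way, in this order (a step that is already met when the one before it is completed fails the run):
1. the die plate's line stands at the index line (value of joint die_plate between -0.12 and 0.12 rad and velocity of joint die_plate between -0.1 and 0.1 rad/s), for 0.2 s.
2. the stop cap is screwed down until it bottoms out (value of joint cap_turn below 0.07 rad), for 0.1 s.
At the end, for the whole second after the job is handed in: the stop cap stands still a quarter turn (within 17 degrees) above its bottomed position, gripped by the fingers at its knurled side (more than 4 N, grasp point within 35 mm of the cap's grip point), and the die plate's line still stands within 7 degrees of the index line (value of joint cap_turn between 1.27 and 1.87 rad and velocity of joint cap_turn between -0.1 and 0.1 rad/s and value of joint die_plate between -0.12 and 0.12 rad and contact force between the fingers and stop_cap above 4 N and distance between the grasp point and cap_grip below 0.035 m); the arm keeps its last pose, push and grip.
It fails at once if a bystander is moved by more than 20 mm or tipped (distance of any of screwdriver, watch_head, tweezers, dust_dome, movement_holder, blue_box, oil_stand, loupe from where it was at the start of the episode above 0.02 m or angle between any of dust_dome, movement_holder, oil_stand, loupe, watch_head's own z axis and vertical above 0.5 rad).
It also fails if it takes over 64 s, if anything falls off the work surface, if the arm or the gripper's body presses on something with over 40 N, if the wrist force passes 120 N, or if a joint passes its speed limit or range.

## Working session

There is one attempt and no reset: what is moved stays moved. The work goes in short steps, Python scripts to look and compute and a tool call to move; the robot and the scene stay as the last step left them, time stands still between calls to the robot, and variables do not carry over. Pictures are saved under pics/ and viewed, and the job is handed in when it is done.

Besides the shell and the picture viewer there is one more tool, called after "Emit:" as name([rows], argument=value, ...), one row to a line, values as JSON. play_rows: Moves the arm, as the interface text tells. Its arguments: {"type":"object","properties":{"rows":{"type":"array"},"jaw":{"type":"number"},"grip_force":{"type":"number"}},"required":["rows"]}

```bash
ls; mkdir -p pics
cat > h.py <<'E'
import numpy as np,cv2,json
from plant import status,optics,order
def snap(n,f):
    s=status.read_state(); d=optics.snapshot(n); cv2.imwrite('pics/'+f+'.png',d['image']); 
    np.savez('pics/'+f+'.npz',**{k:np.array(v) for k,v in d.items()},pos=s['position'],rot=s['eef_rot']); return d,s
def ray(d,px):
    K=np.array(d['camera_matrix']);V=np.array(d['view'])
    u=cv2.undistortPoints(np.array([[px]],float),K,np.array(d['distortion']))[0,0]
    R=V[:3,:3];o=-R.T@V[:3,3];return o,R.T@np.array([u[0],u[1],1])
def onz(d,px,z):
    o,r=ray(d,px);return o+r*(z-o[2])/r[2]
def proj(d,P):
    V=np.array(d['view']);rv=cv2.Rodrigues(V[:3,:3])[0]
    return cv2.projectPoints(np.array(P,float).reshape(-1,1,3),rv,V[:3,3],np.array(d['camera_matrix']),np.array(d['distortion']))[0][:,0]
def load(f): return dict(np.load('pics/'+f+'.npz'))
E
python3 - <<'E'
from h import *
print(status.read_state())
for n in ['scene','top','wrist']: snap(n,n+'0')
E
```

```text
pics
{'t': 0.0, 'joint_pos': array([-4.84104526e+01,  2.05913487e+01,  6.31442063e-01, -2.14147333e-02,
       -7.01367345e+01, -1.65074485e+01]), 'dq': array([ 0.07953973,  0.00056298,  0.07665824, -0.04287988,  0.09848163,
        0.07120685]), 'joint_efforts': array([ 2.72316684e-03, -5.83320129e+01,  2.93420613e+01,  6.93663374e+00,
       -6.15420722e-03,  2.16611437e-05]), 'position': array([ 0.28590758, -0.61089301,  0.23034289]), 'eef_rot': array([ 1.79901622e+02, -8.16123259e-03, -1.54925187e+02]), 'contact_force': array([-0.9222291 , -0.12444317,  0.41041377]), 'ft_torque': array([ 0.01420974,  0.01811431, -0.04210546]), 'grip_width': 0.08572962625914142}
```

View pics/scene0.png

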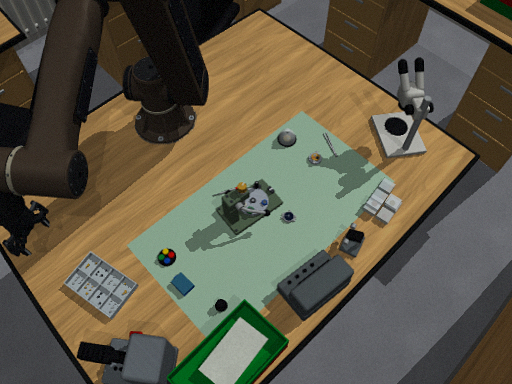

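View pics/top0.png

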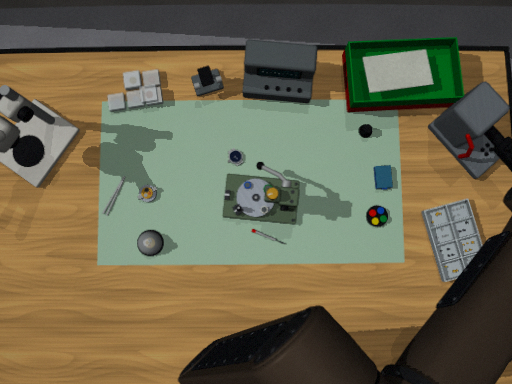

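View pics/wrist0.png

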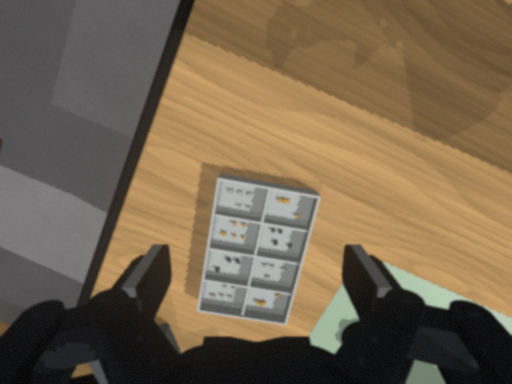

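Run:
```python
from h import *
d=load('top0');im=d['image']
c=cv2.resize(im[150:250,210:310],None,fx=6,fy=6,interpolation=cv2.INTER_CUBIC);cv2.imwrite('pics/topc.png',c)
d2=load('scene0');cv2.imwrite('pics/scc.png',cv2.resize(d2['image'][170:245,205:305],None,fx=7.5,fy=7.5,interpolation=cv2.INTER_CUBIC))
# base corners guess
for px in [(223,219),(298,222),(299,178),(226,175)]: print(onz(d,px,.02).round(3))
hsv=cv2.cvtColor(im,cv2.COLOR_BGR2HSV)
m=cv2.inRange(hsv,(15,120,80),(30,255,255));m[:150]=0;m[250:]=0;m[:,:210]=0;m[:,310:]=0
n,l,s,ce=cv2.connectedComponentsWithStats(m)
for i in range(1,n): 
  if s[i,4]>8: print('brass',s[i],ce[i],onz(d,ce[i],.169).round(4))
```

```text
[0.46  0.074 0.02 ]
[ 0.45  -0.128  0.02 ]
[ 0.571 -0.133  0.02 ]
[0.581 0.066 0.02 ]
brass [266 187  12  12 108] [271.9537037  192.89814815] [ 0.5134 -0.0525  0.169 ]
```

View pics/topc.png

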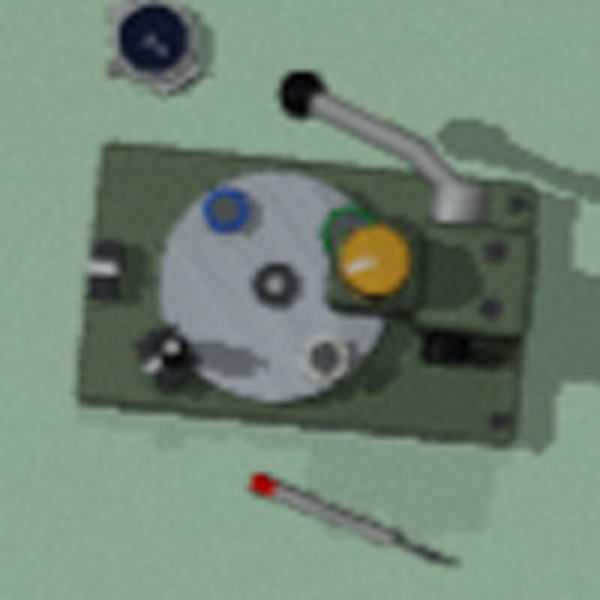

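View pics/scc.png

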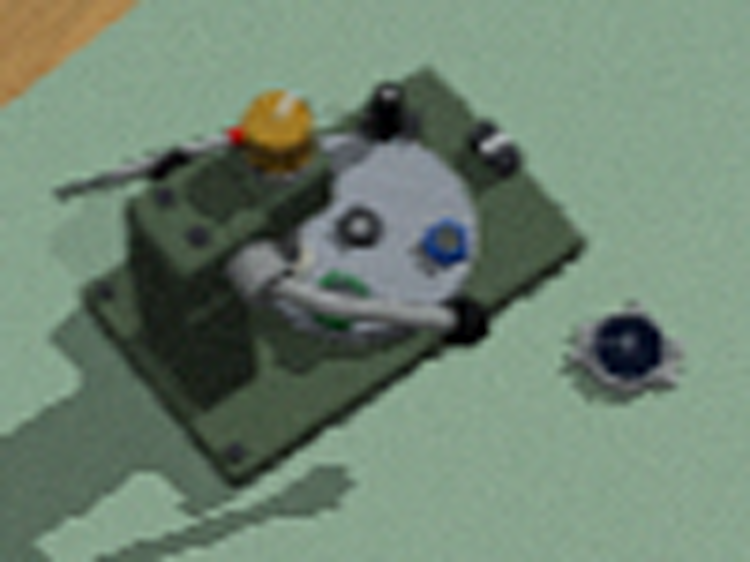

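```bash
cat >> h.py <<'E'
yaw=np.radians(-92.8); O=np.array([0.5140,-0.0540,0])
X=np.array([np.cos(yaw),np.sin(yaw),0]);Y=np.array([-X[1],X[0],0])
def P(x,y,z): return O+x*X+y*Y+np.array([0,0,z])
def topress(p): q=np.array(p)-O; return np.array([q@X,q@Y,p[2]])
def kn(a,r=.055,z=.063): return P(-.04-r*np.cos(a),-r*np.sin(a),z)
from scipy.spatial.transform import Rotation as Rn
def goto(p,yw):
    s=status.read_state();R=Rn.from_euler('xyz',s['eef_rot'],degrees=True).as_matrix()
    d=R.T@(np.array(p)-s['position'])*1000
    t=-((yw-s['eef_rot'][2]+180)%360-180)
    return d.round(1),round(t,1)
E
python3 - <<'E'
from h import *
d=load('top0');s=load('scene0')
def tri(a,b):
    o,r=ray(d,a);p,q=ray(s,b)
    A=np.stack([r,-q],1);t=np.linalg.lstsq(A,p-o,rcond=None)[0];return (o+r*t[0]+p+q*t[1])/2,np.linalg.norm(o+r*t[0]-p-q*t[1])
for n,a,b in [('knobtop',(238.3,208.3),(256.7,182.9)),('index',(210+103/6,150+267/6),(205+495/7.5,170+143/7.5)),('hub',(210+277/6,150+284/6),(205+358/7.5,170+226/7.5)),('cap',(210+375/6,150+260/6),(205+280/7.5,170+113/7.5)),('blue',(210+227/6,150+210/6),(205+445/7.5,170+241/7.5))]:
    p,e=tri(a,b);q=topress(p);print(n,p.round(4),e.round(4),'press',q.round(4),'ang',np.degrees(np.arctan2(-q[1],-(q[0]+.04))).round(1))
print('idx expected',P(-.1175,0,.031), 'index top px',proj(d,[P(-.1175,0,.031),P(-.04,0,.04),P(0,0,.168)]), proj(s,[P(-.1175,0,.031),P(-.04,0,.04),P(0,0,.168)]))
a=np.radians(32)
print(goto(kn(a,z=.2),-92.8+32),kn(a))
E
```

```text
knobtop [0.487  0.0331 0.0535] 0.0026 press [-0.0857 -0.0312  0.0535] ang 34.3
index [0.5268 0.0634 0.026 ] 0.0018 press [-0.1179  0.007   0.026 ] ang -5.2
hub [ 0.5179 -0.0147  0.0326] 0.0023 press [-0.0394  0.002   0.0326] ang -106.2
cap [ 0.5136 -0.0525  0.1666] 0.0035 press [-0.0015 -0.0005  0.1666] ang 179.3
blue [0.5513 0.0074 0.0345] 0.0023 press [-0.0632  0.0342  0.0345] ang -55.9
idx expected [0.51973985 0.06335972 0.031     ] index top px [[226.82720437 196.70009171]
 [255.59661722 197.50723437]
 [272.55390574 192.67760997]] [[269.32757708 187.08529064]
 [252.10234199 198.6063409 ]
 [241.48345385 185.26891423]]
(array([-457.4,  498.1,   31.2]), np.float64(-94.1)) [0.48912171 0.03396296 0.063     ]
```

Emit:
play_rows([
  [[-27,29,0,0],[-54,58,0,0],[-82,88,0,0],[-110,118,0,0],[-138,150,0,0]],
])

```text
t: 0.57
position: [0.3472, -0.4158, 0.2303]
eef_rot: [179.9, -0.0, -155.0]
contact_force: [1.3, 0.3, -0.5]
grip_width: 0.0853
```

Emit:
play_rows([
  [[-27,29,0,0],[-54,58,0,0],[-82,88,0,0],[-110,118,0,0],[-138,150,0,0]],
])

```text
t: 0.98
position: [0.4086, -0.2205, 0.2306]
eef_rot: [179.9, -0.0, -155.0]
contact_force: [1.5, 0.3, -0.1]
grip_width: 0.0851
```

Emit:
play_rows([
  [[-27,29,0,0],[-54,58,0,0],[-82,88,0,0],[-110,118,0,0],[-138,150,0,0]],
])

```text
t: 1.4
position: [0.47, -0.025, 0.2311]
eef_rot: [179.9, 0.0, -155.0]
contact_force: [1.5, -0.1, 0.0]
grip_width: 0.0855
```

Emit:
play_rows([
  [[0,0,0,-7],[0,0,0,-14],[0,0,0,-21],[0,0,0,-28],[0,0,0,-35]],
])

```text
t: 1.82
position: [0.4698, -0.0247, 0.2309]
eef_rot: [179.9, 0.1, -119.6]
contact_force: [-0.1, 0.2, 0.7]
grip_width: 0.0854
```

Emit:
play_rows([
  [[0,0,0,-7],[0,0,0,-14],[0,0,0,-21],[0,0,0,-28],[0,0,0,-28]],
])

```text
t: 2.23
position: [0.4696, -0.0247, 0.2308]
eef_rot: [180.0, 0.1, -91.3]
contact_force: [1.1, -0.0, 0.1]
grip_width: 0.0855
```

Very precise tracking.

Run:
```python
from h import *
d,s=snap('wrist','w1');print(np.array(d['T_tool_cam']).round(4).tolist());snap('top','t1')
```

```text
[[-0.0003, -0.9545, -0.2983, 0.0757], [1.0, -0.0003, -0.0002, 0.0004], [0.0001, -0.2983, 0.9545, -0.1418], [0.0, 0.0, 0.0, 1.0]]
```

View pics/w1.png

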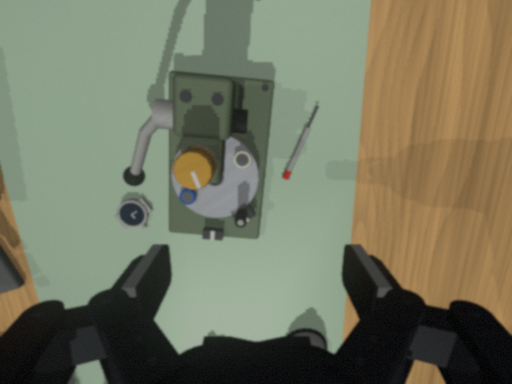

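```bash
cat >> h.py <<'E'
def wv(d):
    T=np.eye(4);T[:3,:3]=Rn.from_euler('xyz',d['rot'],degrees=True).as_matrix();T[:3,3]=d['pos']
    d['view']=np.linalg.inv(T@d['T_tool_cam']);return d
E
python3 - <<'E'
from h import *
d=wv(load('w1'));cv2.imwrite('pics/w1c.png',cv2.resize(d['image'][60:250,120:320],None,fx=3.5*0.86,fy=3.5*0.86,interpolation=cv2.INTER_CUBIC))
print(proj(d,[P(-.1175,0,.031),P(-.04,0,.04),P(0,0,.168),kn(.55)]))
E
```

```text
[[217.98161185 234.85661803]
 [216.21465175 177.7917252 ]
 [192.2079465  169.31459506]
 [239.43361241 223.39007251]]
```

View pics/w1c.png

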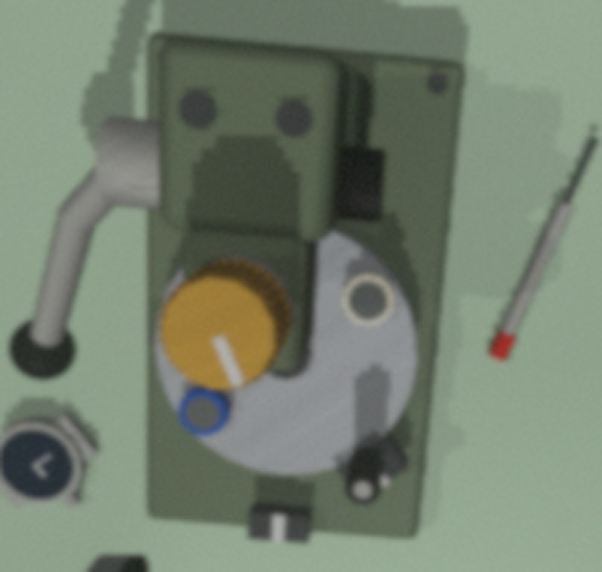

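Run:
```python
from h import *
d=wv(load('w1'));f=3.01
g=lambda u,v,z:onz(d,(120+u/f,60+v/f),z)
idx=g(279,527,.031);cap=g(219,330,.1685);kb=g(362,488,.063);bl=g(204,412,.04);wh=g(368,300,.04);hc=(bl+wh)/2
for n,p in zip(['idx','cap','knob','hub'],[idx,cap,kb,hc]):print(n,p.round(4))
for a,b in[(idx,cap),(idx,hc),(hc,cap)]:
  v=b-a;print(np.degrees(np.arctan2(v[1],v[0])).round(1),np.linalg.norm(v[:2]).round(4))
fw=idx-hc;
an=lambda v:np.degrees(np.arctan2(v[1],v[0]))
print('knob ang',an(kb-hc)-an(fw),'r',np.linalg.norm((kb-hc)[:2]),'dies',an(wh-bl)+90-180)
c=[g(*p,.02) for p in[(150,515),(415,535),(462,65)]];v=c[1]-c[0];print('front edge yaw',an(v)+90-180, an(c[2]-c[1]))
```

```text
idx [0.5265 0.0635 0.031 ]
cap [ 0.5135 -0.0539  0.1685]
knob [0.4885 0.0327 0.063 ]
hub [ 0.518  -0.0131  0.04  ]
-96.3 0.1181
-96.3 0.0771
-96.3 0.041
knob ang 39.1420660361631 r 0.05442418780917965 dies -236.84452253651125
front edge yaw 83.9471060182455 -96.36077899190086
```

```bash
cat >> h.py <<'E'
yaw=np.radians(-96.3); O=np.array([0.5137,-0.0538,0])
X=np.array([np.cos(yaw),np.sin(yaw),0]);Y=np.array([-X[1],X[0],0])
E
python3 - <<'E'
from h import *
a=np.radians(39.2);print(kn(a),goto(kn(a,z=.1),-57.1),kn(0))
E
```

```text
[0.48821478 0.03213753 0.063     ] (array([-57.2, -16.8, 130.9]), np.float64(-34.7)) [0.52412476 0.04062629 0.063     ]
```

Emit:
play_rows([
  [[-14,-4,0,-7],[-28,-8,0,-14],[-43,-13,20,-21],[-57,-17,50,-28],[-57,-17,80,-34.7]],
], jaw=45)

```text
t: 2.75
position: [0.49, 0.0338, 0.1508]
eef_rot: [-179.8, 0.1, -57.0]
contact_force: [1.5, 0.2, -1.4]
grip_width: 0.0451
```

Emit:
play_rows([
  [[0,0,25,0],[0,0,50,0],[0,0,70,0],[0,0,80,0],[0,0,80,0]],
])

```text
t: 3.17
position: [0.4885, 0.0334, 0.0684]
eef_rot: [179.9, 0.1, -57.2]
contact_force: [-0.7, 0.7, 0.6]
grip_width: 0.045
```

Run:
```python
from h import *
d,s=snap('wrist','w2');d=wv(load('w2'))
print(goto(kn(np.radians(39.2),z=.042),-57.1))
snap('top','t2')
```

```text
(array([ 0.7,  1.9, 27.8]), np.float64(-0.0))
```

View pics/w2.png

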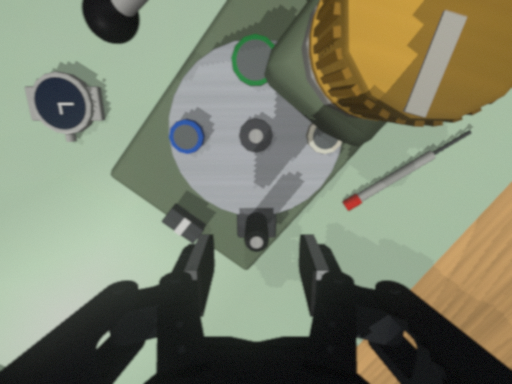

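Emit:
play_rows([
  [[0,1,14,0],[0,1.5,26,0],[0,1.5,26,0]],
])

```text
t: 3.52
position: [0.4886, 0.0331, 0.0444]
eef_rot: [-179.9, 0.1, -57.2]
contact_force: [-0.1, -1.1, -0.1]
grip_width: 0.0451
```

Emit:
play_rows([
  [[0,0,0,0],[0,0,0,0],[0,0,0,0],[0,0,0,0],[0,0,0,0]],
], jaw=8, grip_force=20)

```text
t: 3.93
position: [0.4894, 0.0334, 0.0455]
eef_rot: [-179.8, 0.1, -57.2]
contact_force: [-2.0, -0.6, 6.4]
grip_width: 0.0132
```

Run:
```python
from h import *
s=status.read_state();print(s['position'],s['eef_rot'],s['contact_force'],s['ft_torque'],s['grip_width'])
ax=P(-.04,0,0)
v=s['position']-ax;a=np.degrees(np.arctan2(v[1],v[0]))-83.7;print('r',np.hypot(*v[:2]),'ang',a)
# arc rows in current tool frame
R=Rn.from_euler('xyz',s['eef_rot'],degrees=True).as_matrix()
for k in range(1,14):
    da=-3*k; q=Rn.from_euler('z',da,degrees=True).as_matrix()@np.array([v[0],v[1],0])-np.array([v[0],v[1],0])
    print(da,(R.T@q*1000).round(1))
snap('wrist','w3')
```

```text
[0.48937153 0.03341857 0.04551917] [-1.79763088e+02  5.43222991e-02 -5.71905150e+01] [-2.03891171 -0.57258471  6.41899373] [0.16474102 0.60884972 0.01807184] 0.01315625708290968
r 0.05547232238148556 ang 37.47788503180438
-3 [ 0.2 -2.9  0. ]
-6 [ 0.5 -5.8  0. ]
-9 [ 0.9 -8.7  0. ]
-12 [  1.5 -11.5   0. ]
-15 [  2.3 -14.3   0.1]
-18 [  3.2 -17.1   0.1]
-21 [  4.2 -19.8   0.1]
-24 [  5.4 -22.4   0.1]
-27 [  6.8 -25.    0.1]
-30 [  8.2 -27.5   0.1]
-33 [  9.8 -29.9   0.1]
-36 [ 11.5 -32.3   0.1]
-39 [ 13.4 -34.5   0.1]
```

View pics/w3.png

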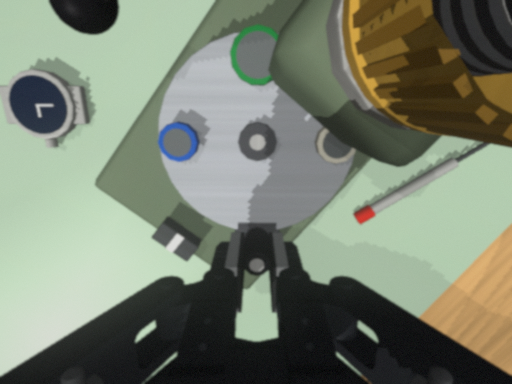

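Emit:
play_rows([
  [[0.2,-2.9,0,3],[0.9,-8.7,0,9],[2.3,-14.3,0,15],[4.2,-19.8,0,21],[5.4,-22.4,0,24]],
])

```text
t: 4.4
position: [0.5113, 0.0415, 0.0456]
eef_rot: [-179.8, 0.2, -81.5]
contact_force: [-1.6, 4.0, -0.1]
grip_width: 0.0127
```

Run:
```python
from h import *
s=status.read_state();print(s['position'],s['eef_rot'],s['contact_force'],s['ft_torque'],s['grip_width'])
ax=P(-.04,0,0)
v=s['position']-ax;a=np.degrees(np.arctan2(v[1],v[0]))-83.7;print('r',np.hypot(*v[:2]),'ang',a)
R=Rn.from_euler('xyz',s['eef_rot'],degrees=True).as_matrix()
for da in [-4,-8,-11,-13,-14,-15,-16]:
    q=Rn.from_euler('z',da,degrees=True).as_matrix()@np.array([v[0],v[1],0])-np.array([v[0],v[1],0])
    print(da,(R.T@q*1000).round(1))
snap('wrist','w4');
```

```text
[0.51125457 0.04146802 0.04564434] [-1.79820752e+02  1.72998578e-01 -8.15422324e+01] [-1.55792851  4.03726296 -0.13974749] [1.25166176 0.76161057 0.03382991] 0.012749689921089342
r 0.055928780023506895 ang 13.3194057148595
-4 [ 0.2 -3.9  0. ]
-8 [ 0.7 -7.8  0. ]
-11 [  1.3 -10.6   0. ]
-13 [  1.7 -12.5   0. ]
-14 [  2.  -13.5   0. ]
-15 [  2.3 -14.4   0. ]
-16 [  2.6 -15.4   0. ]
```

View pics/w4.png

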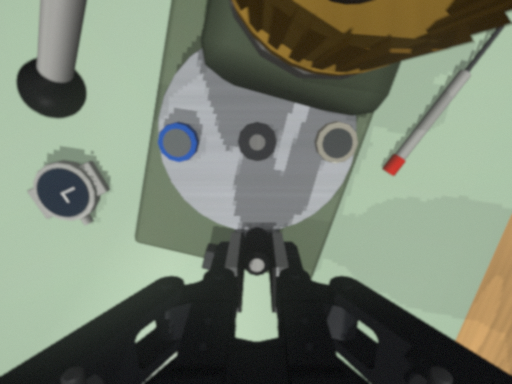

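Emit:
play_rows([
  [[0.2,-3.9,0,4],[0.7,-7.8,0,8],[1.3,-10.6,0,11],[2,-13.5,0,14],[2,-13.5,0,14]],
])

```text
t: 4.87
position: [0.5254, 0.0417, 0.0457]
eef_rot: [-179.8, 0.2, -95.7]
contact_force: [0.8, 1.6, -2.3]
grip_width: 0.0129
```

Run:
```python
from h import *
s=status.read_state();print(s['position'],s['eef_rot'],s['contact_force'],s['ft_torque'],s['grip_width'])
ax=P(-.04,0,0)
v=s['position']-ax;a=np.degrees(np.arctan2(v[1],v[0]))-83.7;print('r',np.hypot(*v[:2]),'ang',a)
snap('wrist','w5');snap('top','t5');d=load('t5');cv2.imwrite('pics/t5c.png',cv2.resize(d['image'][150:250,210:310],None,fx=6,fy=6,interpolation=cv2.INTER_CUBIC))
```

```text
[0.52544418 0.04174424 0.04568936] [-179.84898668    0.23530177  -95.67208457] [ 0.80346399  1.60285161 -2.26578335] [ 0.78419423  0.03349552 -0.03546945] 0.0128706032993678
r 0.0562685458113548 ang -1.2105629009930823
```

View pics/w5.png

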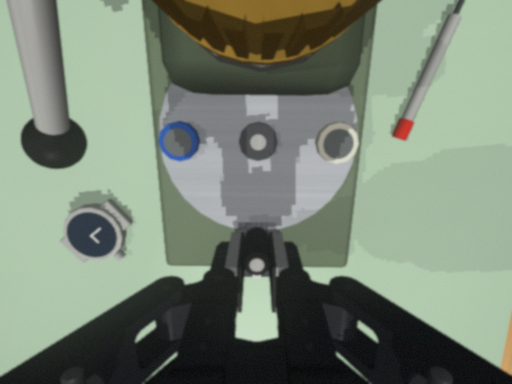

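View pics/t5c.png

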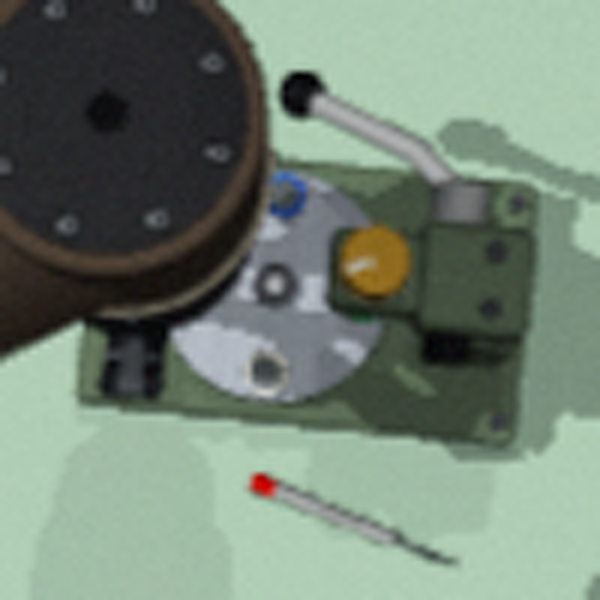

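Emit:
play_rows([
  [[0,0,0,0],[0,0,0,0],[0,0,0,0],[0,0,0,0]],
], jaw=45)

```text
t: 5.3
position: [0.5254, 0.0416, 0.046]
eef_rot: [-179.8, 0.2, -95.4]
contact_force: [-0.5, -0.1, 1.3]
grip_width: 0.0451
```

Emit:
play_rows([
  [[0,0,-10,0],[0,0,-30,0],[0,0,-70,0],[0,0,-110,0],[0,0,-150,0]],
])

```text
t: 5.72
position: [0.5243, 0.0407, 0.1985]
eef_rot: [-179.8, 0.2, -95.4]
contact_force: [0.9, 0.7, -1.0]
grip_width: 0.045
```

Emit:
play_rows([
  [[30,0,-10,0],[60,0,-40,0],[60,0,-40,0]],
])

```text
t: 5.97
position: [0.52, -0.022, 0.2449]
eef_rot: [-179.3, 0.3, -95.4]
contact_force: [1.2, -0.0, 0.6]
grip_width: 0.0449
```

Run:
```python
from h import *
d,s=snap('wrist','w6');print(s['position'],s['eef_rot'],s['joint_pos'])
cv2.imwrite('pics/w6b.png',cv2.resize(d['image'][:330,100:420],None,fx=1.8,fy=1.8,interpolation=cv2.INTER_CUBIC))
```

```text
[ 0.51996538 -0.02202295  0.2449393 ] [-179.34586105    0.28593998  -95.40892485] [ 1.92100252e+01  4.94578811e+00 -1.78997765e+01  1.37094317e-02
 -6.64406448e+01 -2.46259837e+01]
```

View pics/w6b.png

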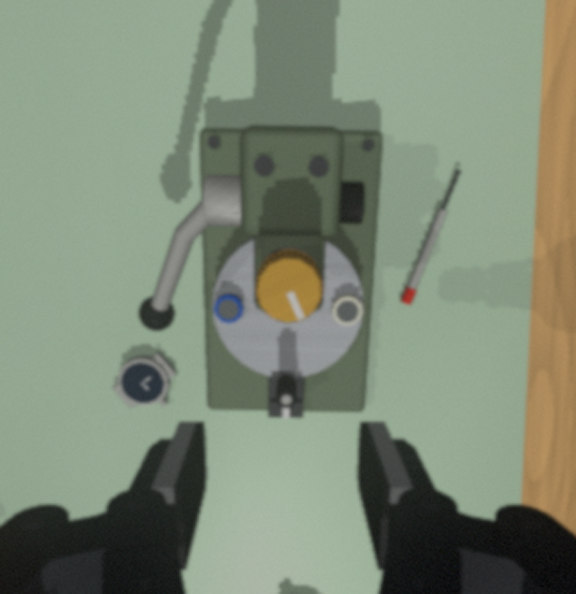

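Run:
```python
from h import *
d=wv(load('w6'));g=lambda u,v,z:onz(d,(100+u/1.8,v/1.8),z)
bl=g(228.5,308,.04);wh=g(347,311,.04);kb=g(286,398,.063);idx=g(286,410,.031);cap=g(289.5,288.5,.1685);le=g(300,317,.1685)
an=lambda v:np.degrees(np.arctan2(v[1],v[0]))
print('die',an(wh-bl)-(-96.3-90),'hub',(bl+wh)/2,kb,an(kb-(bl+wh)/2)-83.7,'idx',idx,'cap',cap,'line in press',an(le-cap)+96.3)
c=[g(*p,.02) for p in[(208,405),(365,410)]];print(an(c[1]-c[0])+90-180)
im=d['image'];b,gg,r=[im[...,i].astype(int) for i in range(3)]
m=((r-b>60)&(r>100)).astype(np.uint8);m[:,:220]=0;m[:,300:]=0;m[:130]=0;m[185:]=0
n,l,s,ce=cv2.connectedComponentsWithStats(m);i=1+s[1:,4].argmax();print(s[i],ce[i])
z=.1685
print(goto([*cap[:2],.245],0))
```

```text
die 359.5421185238355 hub [ 0.51837998 -0.01300871  0.04      ] [0.52446997 0.04111911 0.063     ] -0.11942811587601909 idx [0.5267092  0.06436312 0.031     ] cap [ 0.51396899 -0.05342002  0.1685    ] line in press 201.07190774753445
82.88085096735091
[243 143  36  36 934] [259.85760171 159.41541756]
(array([32.9,  2.4, -2.6]), np.float64(-95.5))
```

Emit:
play_rows([
  [[16,1,0,0],[33,2.4,0,0],[33,2.4,0,0]],
], jaw=60)

```text
t: 6.27
position: [0.5131, -0.055, 0.2428]
eef_rot: [-179.5, 0.3, -95.5]
contact_force: [-0.7, 0.5, -1.2]
grip_width: 0.0601
```

Emit:
play_rows([
  [[0,0,0,-7],[0,0,0,-14],[0,0,0,-21],[0,0,0,-28],[0,0,0,-35]],
])

```text
t: 6.68
position: [0.5129, -0.0546, 0.2427]
eef_rot: [-179.4, -0.0, -60.2]
contact_force: [0.2, -0.4, -0.4]
grip_width: 0.0603
```

Emit:
play_rows([
  [[0,0,0,-7],[0,0,0,-14],[0,0,0,-21],[0,0,0,-28],[0,0,0,-35]],
])

```text
t: 7.1
position: [0.5126, -0.054, 0.2425]
eef_rot: [-179.6, -0.3, -24.8]
contact_force: [-0.3, -0.8, -0.6]
grip_width: 0.06
```

Emit:
play_rows([
  [[0,0,0,-7],[0,0,0,-14],[0,0,0,-21],[0,0,0,-28],[0,0,0,-35]],
])

```text
t: 7.52
position: [0.5124, -0.0535, 0.2424]
eef_rot: [-179.8, -0.5, 10.5]
contact_force: [-0.1, 0.6, -1.1]
grip_width: 0.0604
```

Emit:
play_rows([
  [[0,0,0,-7],[0,0,0,-14],[0,0,0,-21],[0,0,0,-28],[0,0,0,-35]],
])

```text
t: 7.93
position: [0.5121, -0.053, 0.2423]
eef_rot: [179.9, -0.5, 45.9]
contact_force: [0.2, -0.0, 0.0]
grip_width: 0.0599
```

Run:
```python
from h import *
s=status.read_state();print(s['joint_pos'],s['position'],s['eef_rot'],goto([.5138,-.0536,.149],s['eef_rot'][2]))
```

```text
[ 15.87027547   4.68016436 -18.49352854  -0.13595851 -66.36418802
 120.09915264] [ 0.51211718 -0.05296305  0.2422529 ] [179.87641154  -0.46243725  45.91592042] (array([-0. ,  1.5, 93.3]), np.float64(-0.0))
```

Emit:
play_rows([
  [[0,1.5,25,0],[0,1.5,55,0],[0,1.5,75,0],[0,1.5,88,0],[0,1.5,93,0]],
])

```text
t: 8.35
position: [0.5123, -0.0534, 0.1469]
eef_rot: [-180.0, -0.3, 45.9]
contact_force: [-0.7, -0.7, 0.3]
grip_width: 0.0599
```

Run:
```python
from h import *
s=status.read_state();print(s['joint_pos'],s['position'],s['eef_rot'],s['contact_force'],goto([.5138,-.0536,.149],s['eef_rot'][2]))
snap('wrist','w7')
```

```text
[ 15.79569754   9.69070955 -26.09456409  -0.19229983 -53.9931507
 120.23019529] [ 0.51228178 -0.05335289  0.14690788] [-179.97669778   -0.26985121   45.91308907] [-0.69098528 -0.69347031  0.29364801] (array([ 0.9,  1.3, -2.1]), np.float64(-0.0))
```

View pics/w7.png

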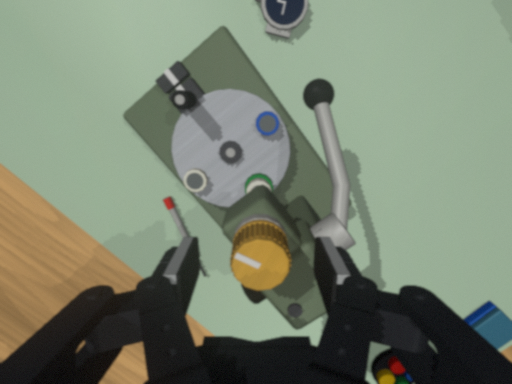

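Emit:
play_rows([
  [[1,1.3,-2.5,0],[1,1.3,-2.5,0],[1,1.3,-2.5,0]],
])

```text
t: 8.65
position: [0.5151, -0.0533, 0.1509]
eef_rot: [179.9, -0.4, 45.9]
contact_force: [-0.4, -1.1, -0.9]
grip_width: 0.0601
```

Emit:
play_rows([
  [[0,0,0,0],[0,0,0,0],[0,0,0,0],[0,0,0,0],[0,0,0,0]],
], jaw=20, grip_force=40)

```text
t: 9.07
position: [0.5153, -0.0531, 0.1517]
eef_rot: [179.9, -0.4, 45.9]
contact_force: [-2.4, 1.9, 5.2]
grip_width: 0.0261
```

Run:
```python
from h import *
s=status.read_state();print(s['joint_pos'],s['position'],s['eef_rot'],s['contact_force'],s['ft_torque'],s['grip_width'])
snap('wrist','w8')
```

```text
[ 15.73638684   9.55763445 -25.5401256   -0.17135893 -54.48790822
 120.30385093] [ 0.51528704 -0.05312976  0.15173318] [179.91203902  -0.42835721  45.9415328 ] [-2.39720937  1.91425541  5.15961864] [ 0.77505131  0.8875686  -0.00605396] 0.026103259263147244
```

View pics/w8.png

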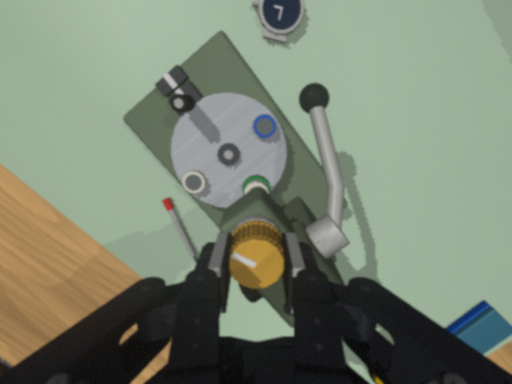

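Emit:
play_rows([
  [[0,0,0.06,7],[0,0,0.12,14],[0,0,0.18,21],[0,0,0.24,28],[0,0,0.3,35]],
])

```text
t: 9.53
position: [0.5153, -0.0533, 0.1515]
eef_rot: [-179.8, -0.4, 10.6]
contact_force: [0.3, -2.2, -0.3]
grip_width: 0.0263
```

```bash
cat > c.py <<'E'
from h import *
import sys
s=status.read_state();print(s['t'],s['joint_pos'][5],s['position'],s['eef_rot'],s['contact_force'],s['ft_torque'],s['grip_width'],goto([.5138,-.0536,.151],s['eef_rot'][2]))
snap('wrist',sys.argv[1]);d=wv(load(sys.argv[1]))
im=d['image'];hsv=cv2.cvtColor(im,cv2.COLOR_BGR2HSV)
m=cv2.inRange(hsv,(0,0,130),(179,70,255));m[:235]=0;m[292:]=0;m[:,:225]=0;m[:,292:]=0
n,l,st,ce=cv2.connectedComponentsWithStats(m)
for i in range(1,n):
    if st[i,4]>25:
        ys,xs=np.where(l==i);
        W=np.array([onz(d,(x,y),.168)[:2] for x,y in zip(xs,ys)]);u,sv,vt=np.linalg.svd(W-W.mean(0));v=vt[0]
        if v@(W.mean(0)-np.array([.5138,-.0536]))<0:v=-v
        print(st[i],ce[i],W.mean(0).round(4),'line in press',np.degrees(np.arctan2(v[1],v[0]))+96.3, sv.round(4))
E
python3 c.py w9
```

```text
9.5333 84.9624147175577 [ 0.51530493 -0.05325665  0.15154706] [-179.83609363   -0.41068409   10.60318101] [ 0.30175557 -2.16472832 -0.3058138 ] [-0.53845634 -0.16621584  0.02704623] 0.026340889752634888 (array([-1.5,  0.1,  0.5]), np.float64(-0.0))
[232 252  24  15 156] [243.36538462 259.3525641 ] [ 0.5165 -0.0462] line in press 169.05803048076743 [0.0442 0.0118]
[229 277  55  15 347] [252.18443804 287.55043228] [ 0.5018 -0.0532] line in press 192.42597610124392 [0.156  0.0306]
```

View pics/w9.png

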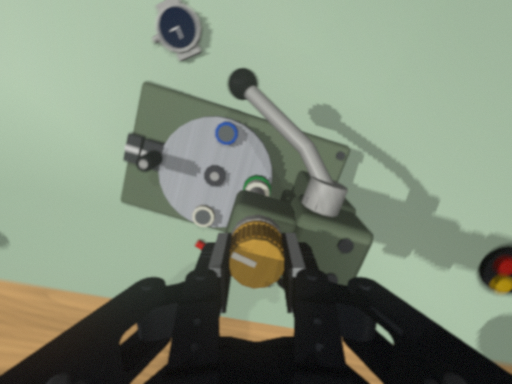

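Emit:
play_rows([
  [[0,0,0.06,7],[0,0,0.12,14],[0,0,0.18,21],[0,0,0.24,28],[0,0,0.3,35]],
])

```text
t: 10.0
position: [0.5153, -0.0535, 0.1513]
eef_rot: [-179.6, -0.2, -25.0]
contact_force: [1.3, -1.4, -1.7]
grip_width: 0.0264
```

Emit:
play_rows([
  [[0,0,0.06,7],[0,0,0.12,14],[0,0,0.18,21],[0,0,0.24,28],[0,0,0.3,35]],
])

```text
t: 10.42
position: [0.5151, -0.0537, 0.151]
eef_rot: [-179.6, 0.0, -60.2]
contact_force: [-0.6, -0.4, -0.6]
grip_width: 0.0262
```

```bash
python3 c.py w10
```

```text
10.4167 14.172445159387909 [ 0.51508057 -0.05366091  0.15095717] [-1.79594078e+02  4.61874326e-03 -6.01909683e+01] [-0.56996015 -0.37732807 -0.56829359] [-0.38278628  0.02148402  0.08530962] 0.02624072407745777 (array([-0.7,  1.1, -0.1]), np.float64(-0.0))
[232 253  25  15 149] [243.88590604 259.80536913] [ 0.5212 -0.0529] line in press 99.38329131957798 [0.0432 0.0111]
[240 276  44  16 273] [267.64835165 287.26373626] [ 0.5036 -0.0453] line in press -43.365301973042236 [0.1039 0.0281]
```

Emit:
play_rows([
  [[0,0,0.06,7],[0,0,0.12,14],[0,0,0.18,21],[0,0,0.24,28],[0,0,0.3,35]],
])

```text
t: 10.88
position: [0.5149, -0.0537, 0.1506]
eef_rot: [-179.7, 0.2, -95.7]
contact_force: [0.1, -0.3, -1.0]
grip_width: 0.0264
```

```bash
python3 c.py w11
```

```text
10.8833 -21.372265574171717 [ 0.51485943 -0.0537209   0.15064566] [-179.69161555    0.23776653  -95.74258772] [ 0.12909651 -0.2985604  -0.99834107] [-0.06252707  0.22204268  0.04382947] 0.026381779391918908 (array([-0. ,  1.1, -0.4]), np.float64(-0.0))
[231 252  26  15 164] [243.11585366 259.32926829] [ 0.5203 -0.0573] line in press 63.37977056030937 [0.0465 0.0123]
```

Emit:
play_rows([
  [[0,0,0.06,7],[0,0,0.12,14],[0,0,0.18,21],[0,0,0.24,28],[0,0,0.3,35]],
])

```text
t: 11.35
position: [0.5147, -0.0537, 0.1504]
eef_rot: [-179.9, 0.4, -131.2]
contact_force: [-0.8, 0.5, -0.6]
grip_width: 0.0263
```

```bash
python3 c.py w12
```

```text
11.35 -56.797642268469914 [ 0.51467875 -0.05365495  0.15036181] [-179.90241319    0.37527586 -131.1769872 ] [-0.83133132  0.45196703 -0.56393639] [0.24559864 0.27778195 0.00974699] 0.026329359560081835 (array([ 0.5,  0.7, -0.6]), np.float64(-0.0))
[231 252  26  15 163] [243.44171779 259.45398773] [ 0.5164 -0.0599] line in press 28.12708978308676 [0.0458 0.0122]
[230 286  40   6 142] [250.47183099 289.23943662] [ 0.5249 -0.0452] line in press 52.03026239351047 [0.0632 0.0085]
```

Emit:
play_rows([
  [[0,0,0.06,5],[0,0,0.1,10],[0,0,0.15,15],[0,0,0.15,18]],
])

```text
t: 11.73
position: [0.5146, -0.0535, 0.1502]
eef_rot: [180.0, 0.4, -149.4]
contact_force: [-0.5, 0.5, -0.6]
grip_width: 0.026
```

```bash
python3 c.py w13
```

```text
11.7333 -75.05558733599003 [ 0.5146287  -0.05352013  0.15021894] [ 179.96408312    0.39252015 -149.43628873] [-0.49220858  0.52152969 -0.59761156] [0.17766029 0.11460333 0.08727249] 0.026018597596074056 (array([ 0.7,  0.4, -0.8]), np.float64(-0.0))
[231 252  26  15 163] [243.44171779 259.36809816] [ 0.514  -0.0602] line in press 9.696651791861726 [0.0458 0.0122]
[246 276  38  16 180] [268.25555556 287.18888889] [ 0.5213 -0.042 ] line in press 228.4842205627387 [0.0827 0.0246]
```

Emit:
play_rows([
  [[0,0,0,3],[0,0,0,5],[0,0,0,5]],
])

```text
t: 12.03
position: [0.5146, -0.0535, 0.1502]
eef_rot: [179.9, 0.4, -154.2]
contact_force: [1.2, 0.3, -1.3]
grip_width: 0.0265
```

```bash
python3 c.py w14
```

```text
12.0333 -79.82952280123804 [ 0.51460688 -0.05350462  0.15019018] [ 179.92773213    0.39062549 -154.21408633] [ 1.16044605  0.29780445 -1.27318494] [ 0.07601925 -0.00176549 -0.01033227] 0.0264528643007955 (array([ 0.8,  0.3, -0.8]), np.float64(-0.0))
[231 253  26  14 154] [243.50649351 259.33116883] [ 0.5134 -0.0601] line in press 5.806715220613199 [0.0446 0.0111]
[276 276   7   7  26] [279.5        279.46153846] [ 0.5158 -0.0397] line in press 91.8095519947996 [0.0058 0.0028]
[230 284  12   8  68] [234.48529412 288.35294118] [ 0.53   -0.0573] line in press 6.548921896958404 [0.0132 0.0086]
[254 285  29   7 106] [267.75471698 288.68867925] [ 0.523  -0.0425] line in press 219.33503252890105 [0.0389 0.0072]
```

Emit:
play_rows([
  [[0,0,0,2],[0,0,0,3],[0,0,0,3]],
])

```text
t: 12.33
position: [0.5146, -0.0535, 0.1502]
eef_rot: [179.9, 0.4, -157.0]
contact_force: [-0.5, 0.7, -1.0]
grip_width: 0.0269
```

```bash
python3 c.py w15
```

```text
12.3333 -82.62911204584843 [ 0.51462196 -0.05348927  0.15019243] [ 179.90736977    0.39180898 -157.01547175] [-0.51917644  0.73348914 -0.98199837] [ 0.03076405 -0.07096975  0.08990807] 0.02686132144661786 (array([ 0.8,  0.2, -0.8]), np.float64(-0.0))
[232 253  25  14 146] [243.95890411 259.47945205] [ 0.513  -0.0598] line in press 2.4830627651514874 [0.0423 0.0106]
[259 276  24  16 151] [272.22516556 286.43708609] [ 0.5215 -0.0414] line in press 239.17297237373828 [0.0438 0.0186]
[230 283  16   9  98] [236.08163265 288.07142857] [ 0.5293 -0.0574] line in press 10.767091677534296 [0.0209 0.0115]
```

Emit:
play_rows([
  [[0,0,0,2],[0,0,0,4],[0,0,0,4]],
])

```text
t: 12.63
position: [0.5146, -0.0535, 0.1502]
eef_rot: [179.9, 0.4, -160.9]
contact_force: [0.1, 0.7, -0.7]
grip_width: 0.0262
```

```bash
python3 c.py w16|head -2
```

```text
12.6333 -86.5359088190081 [ 0.51457796 -0.05348939  0.15015298] [ 179.88586635    0.37308113 -160.91253285] [ 0.08218762  0.68707387 -0.70754729] [0.05298902 0.10395247 0.50055191] 0.026209321201302094 (array([ 0.8,  0.2, -0.9]), np.float64(-0.0))
[232 253  25  14 149] [243.9261745  259.87248322] [ 0.5127 -0.0597] line in press -0.16062787144679191 [0.0423 0.011 ]
```

Emit:
play_rows([
  [[0,0,0,2],[0,0,0,4],[0,0,0,4]],
])

```text
t: 12.93
position: [0.5146, -0.0534, 0.1502]
eef_rot: [179.9, 0.4, -164.8]
contact_force: [-0.8, 0.9, -0.8]
grip_width: 0.0262
```

```bash
python3 c.py w17|head -2
```

```text
12.9333 -90.39406451989673 [ 0.5145785  -0.05344574  0.15017467] [ 179.8637972     0.35984575 -164.76167215] [-0.79881492  0.91073905 -0.81524636] [ 0.04465344 -0.01868516  0.25448812] 0.026239772964333014 (array([ 0.8,  0.1, -0.8]), np.float64(-0.0))
[231 255  26  12 152] [243.40789474 260.63157895] [ 0.5127 -0.0597] line in press 0.21851976768660109 [0.0435 0.0111]
```

Emit:
play_rows([
  [[0,0,-0.1,-7],[0,0,-0.15,-14],[0,0,-0.2,-21],[0,0,-0.25,-28],[0,0,-0.3,-35]],
], grip_force=60)

```text
t: 13.4
position: [0.5147, -0.0536, 0.1505]
eef_rot: [-179.9, 0.4, -129.2]
contact_force: [1.6, -0.1, -0.8]
grip_width: 0.0257
```

Emit:
play_rows([
  [[0,0,-0.1,-7],[0,0,-0.15,-14],[0,0,-0.2,-21],[0,0,-0.25,-28],[0,0,-0.3,-35]],
])

```text
t: 13.82
position: [0.5149, -0.0537, 0.1509]
eef_rot: [-179.7, 0.3, -93.8]
contact_force: [0.5, -0.6, -2.7]
grip_width: 0.0257
```

```bash
python3 c.py w18|head -2
```

```text
13.8167 -19.351428122407015 [ 0.51485725 -0.05368789  0.15089611] [-179.66463053    0.25684179  -93.75053633] [ 0.49376516 -0.59699045 -2.70628688] [-0.29650523 -0.28249325 -0.06315957] 0.025693854964475047 (array([-0. ,  1.1, -0.1]), np.float64(-0.0))
[231 254  25  13 158] [242.82278481 260.16455696] [ 0.5206 -0.0565] line in press 69.5631358649737 [0.0448 0.0118]
```

View pics/w18.png

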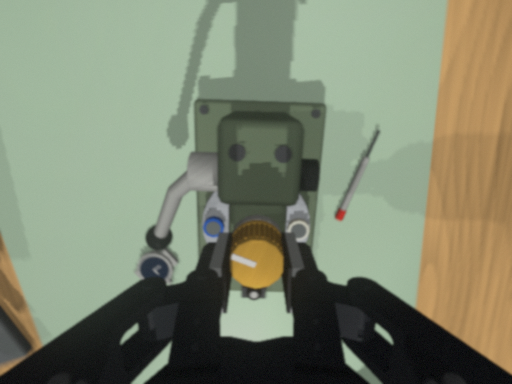

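Emit:
play_rows([
  [[0,0,-0.05,-7],[0,0,-0.1,-14],[0,0,-0.15,-20],[0,0,-0.15,-20],[0,0,-0.15,-20]],
])

```text
t: 14.28
position: [0.515, -0.0537, 0.151]
eef_rot: [-179.6, 0.1, -73.5]
contact_force: [1.4, -0.1, -3.0]
grip_width: 0.0257
```

Emit:
play_rows([
  [[0,0,0,0],[0,0,0,0],[0,0,0,0],[0,0,0,0],[0,0,0,0]],
])

```text
t: 14.7
position: [0.515, -0.0537, 0.151]
eef_rot: [-179.6, 0.1, -73.5]
contact_force: [0.4, -0.9, -1.4]
grip_width: 0.0257
```

```bash
python3 c.py w19
python3 - <<'E'
from h import *
s=status.read_state();print(s['dq'],s['t']);snap('top','t19');snap('scene','s19');d=load('t19');cv2.imwrite('pics/t19c.png',cv2.resize(d['image'],None,fx=1.5,fy=1.5))
E
```

```text
14.7 0.8619084880640837 [ 0.51496417 -0.05369193  0.15104267] [-1.79587086e+02  1.22005289e-01 -7.35369027e+01] [ 0.3589775  -0.93588398 -1.40786798] [-0.12864782 -0.25545219 -0.04981009] 0.025701191977488838 (array([-0.4,  1.1,  0. ]), np.float64(-0.0))
[232 255  24  12 146] [243.61643836 260.54109589] [ 0.521 -0.054] line in press 90.78415541650156 [0.0406 0.0111]
[269 277  15  15 139] [276.86330935 285.92805755] [ 0.5015 -0.045 ] line in press 177.08927152055605 [0.0266 0.0187]
[ 0.01694842 -0.00468981  0.02941402 -0.01182531  0.0362451   0.15644007] 14.75
```

View pics/w19.png

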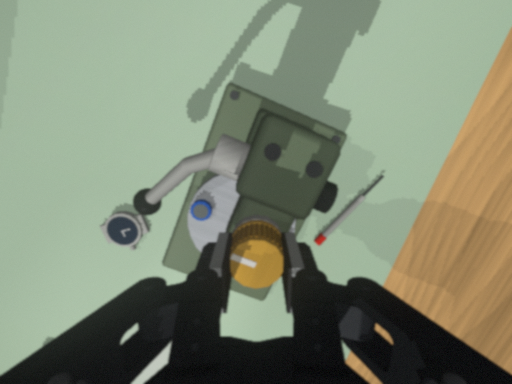

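View pics/s19.png

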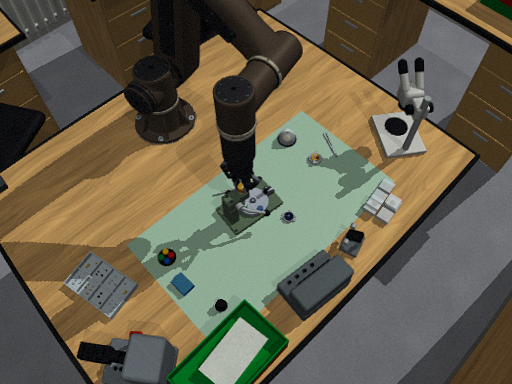

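```bash
python3 -c "
from plant import order
print(order.sign_off())"
```

```text
the job is handed in; nothing more can be done
None
```

The job is done and handed in: the die plate is lined up, the stop cap is backed off a quarter turn from the bottom, and the gripper is still holding it at a 60 N setting. The handover gave no verdict, so the checks below are my own.

- **Die plate:** I gripped the black knob and swung the plate about 39°. Seen from above afterwards, its line was within about 0.5° of the index line. I did not touch the plate again, but I didn't re-measure that angle after working on the cap.
- **Stop cap, screwed down:** I turned it about 200° clockwise. At the bottom the torque rose from about 0.09 to 0.5 N m. The cap's white line then stayed put while the fingers slipped about 4° on it.
- **Stop cap, backed off:** The white line ended 90.8° from where the cap bottomed. The grasp point was about 11 mm above the height you gave for gripping, within the 35 mm limit.
- **Bystanders:** In the last pictures they were where they started, judged by eye. The whole job took about 15 s of robot time.

Two small disagreements came up. My first estimate of the press's heading from the base corners was about 3.5° off, and I corrected it with the wrist camera before moving the plate. The grip width read about 2 mm under the cap's stated 28 mm, and also about 1 mm under the knob's 14 mm.

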